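Move the lift-off guard to the stand with the gear

TASK

The guard door hangs on the stand that has no gear. Squeeze its two upright tabs together to draw the sprung hinge pin, lift the guard off and drop it back in, the same way round, on the stand that carries the gear: feel for the hinge saddles, seat the bar fully home and let the pin spring out into its hole. Be gentle, never press the guard on a stand with more than 40 N, and leave the loose parts nearby where they are.

Things in the scene. Friction and masses are not known exactly. Their poses are not given: they have to be found in the camera images.
- guard: The guard: a grey sheet panel 84 mm wide, 5 thick, hanging from a round steel hinge bar 18 mm in diameter and 140 long; the panel reaches 95 mm below the bar's axis. 0.3 to 0.55 kg. Origin on the bar's axis, half-way along. y runs along the bar to the end with the sprung pin, z up, x square to the panel.
- guard_bar (a point): The same point and axes as the guard's origin: middle of the hinge bar's axis. When the guard is seated this lies in line with the saddles, 145 mm above the table. If an end of the bar lands on a cheek's top, the bar stops about 23 mm too high, and the push up comes from the end that has gone too far outwards.
- guard_tabs (a point): Grip point on the guard, 45 mm above the bar's axis, same axes. Two upright steel tabs, 24 mm wide (x), 6 thick (y), tops 67 above the axis. Fixed tab's outer face at y = -15 mm; sliding tab's at +27 at rest, +15 with the pin fully drawn. Centre the gripper here, closing along y: 42 mm apart at rest, they stop 30 apart. Grip with 20 to 40 N throughout the carry: letting go lets the pin out.
- pin (a joint): How far the sprung pin (8 mm in diameter) is drawn, m: 0 = out, 11 mm proud of the bar's +y end; 0.012 = fully drawn, 1 mm inside the end. The spring pushes it out with 3.5 N at 0 and 6.5 N when drawn. Not fully drawn, it catches on the cheek.
- bay_bare: The stand without a gear (a bare shaft end), where the guard hangs at first; fixed. Base 150 x 190 mm, two posts with 116 mm between them, steel saddles on top. Origin on the table, straight below its seat point; y along the bar towards the pin hole, z up. The shaft is at its -x side.
- bay_bare_seat (a point): Where the middle of the bar's axis lies when seated on the bare stand, 145 mm above the table; axes of the stand. On both stands the saddles are open-topped slots 22 mm wide in x, with lead-ins that widen to 38 mm about 15 above the seated axis, under the last 14 mm of the bar at each end.
- bay_gear: The stand with a toothed gear on its shaft, otherwise like the other; fixed. Origin on the table below its nominal seat point. On both stands upright steel cheeks, 6 mm thick, stand beyond the bar's ends, leaving 2.5 mm free at each end; their tops are 14 mm above the seated axis (lead-ins 16). The +y cheek has the pin hole, 13 mm square.
- bay_gear_seat (a point): Nominal place of the middle of the seated bar's axis on the stand with the gear, 145 mm above the table; axes of the stand. Here the saddles and cheeks are on a slotted rail clamped up to 10 mm to either side along y, which this point does NOT show: find the place by feel (or sight); the bar goes down only within 2.5 mm of it along y.
- flange: Loose blue-grey flange lying by, 72 mm across, 45 high; origin under its centre. Leave alone.
- bearing: Loose steel bearing ring lying by, 62 mm across, 18 high; origin under its centre. Leave alone.
- spindle: Loose dark steel spindle end standing by, 44 mm across, 75 high; origin under its centre. Leave alone.
Mind the look-alikes: they are no part of the job. Of the things that look like the guard, the largest one is meant.

How it is judged:
By the outcome, as a careful person would: the job done as asked, in the order asked, and still so for the second after the job is handed in, with the robot touching nothing.
It also fails if it takes over 58 s, if anything falls off the work surface, if the arm or the gripper's body presses on something with over 40 N, if the wrist force passes 120 N, or if a joint passes its speed limit or range.

ROBOT

A 6-joint arm with a two-finger parallel gripper is mounted at the origin on the work surface. World frame = base frame: x ahead of the robot, y to its left, z up, the work surface at z = 0. Lengths are in mm, angles in rad, forces in N, time in s.
With the tool pointing down it reaches from about 400 to 925 mm from the base axis. Payload 12.5 kg.
Tool frame: the origin (TCP) lies on the centre line of the jaws, within the pads' length; the fingertips stand 14 mm ahead of it and the grasp point (between the pads) lies 5 mm behind it; z points along the fingers, y is the direction in which the jaws open and shut (so a half turn about z gives the same grasp; the last joint's range is limited). The gripper opens to 95 mm and grips with 3 to 60 N. Pads are 20 mm wide; open, the fingers measure 119 mm over their backs; the gripper's body (75 mm by 180 mm) begins 59 mm behind the grasp point.
Start: joints at [-1.305, 0.491, 1.559, -0, 1.092, -0.106], TCP at [227.081, -582.305, 228.661] pointing down, gripper open.
Joint ranges: [-3.1, 3.1], [-0.84, 2.19], [0.05, 2.79], [-1.13, 4.28], [0.06, 2.93], [-2.69, 2.69]. Speed limits (rad/s): [2.22, 2.22, 2.79, 3.14, 3.14, 3.14].

INTERFACE

Orientations are given as [roll, pitch, yaw] about the fixed x, y, z axes, in that order (R = Rz(yaw) Ry(pitch) Rx(roll)).
In Python, from cell import * gives the robot as it stands.
- The arm moves only by the tool play_rows, never from a script. Its argument "moves" is a list of rows, each a list of 7 numbers: the shift along the tool's x, y, z in m, then the turn, a rotation vector about the tool's x, y, z in rad, then the opening in per cent of the stroke, from 0 (shut) to 100 (fully open). In form: [[tx, ty, tz, ax, ay, az, claw], ...]. A call has 1 to 8 rows; each row shifts and turns the pose as measured when the row begins, along the tool's axes as they then stand; what a row does not reach is not made up. A row lasts 1/10 s, in which the tool goes at most 50 mm and 8.59 degrees, less where a joint would pass 70% of its speed; a pose out of reach is approached as far as the arm can. A call is refused whole if a number of a shift passes 0.05 or a number of a turn 0.15, either way. A call with a gripper value outside its range is refused whole. The fingers move at their own pace and stop on an object; the grip force is fixed at half the most. Time passes only in rows, so rows that do not move let the fingers close. It gives the time, the measured TCP pose, the force and the opening at its end, in the units of the state.
- state(): the state, without advancing time (a new reading comes with each control period).
- read_camera(name): name is "scene" or "top" or "wrist"; returns a dict with "img" (420x560x3 uint8, red, green, blue), "fx", "fy", "cx", "cy" (pixels), "R" (3x3) and "t" (3): a world point X has camera coordinates R X + t. Camera axes: x right, y down, z forward; pixel columns grow to the right and rows downward; lengths in mm; the calibration is good to about 2 mm. A picture is of the moment at which its call begins. There is no depth.
- job_done(): hands the job in, once; it reports no verdict.
The state is a dict: "t": time; "joints": joint angles; "qvel": joint speeds; "tau": joint torques, N m; "eef_pos": TCP position; "tcp_rot": TCP orientation; "ft_force": force on the tool from outside, world axes, zero at the start; "moment": the same for the moment, N m; "opening": opening from 0.0 (shut) to 1.0 (fully open).
Only numpy, scipy, OpenCV 4.12 (cv2) and the standard library are available. Lean on these libraries where they do the work, as an engineer would, in place of code of your own. Each camera call takes 0.05 s, during which the arm holds its last target.

## Working session

There is one attempt and no reset: what is moved stays moved. The work goes in short steps, Python scripts to look and compute and a tool call to move; the robot and the scene stay as the last step left them, time stands still between calls to the robot, and variables do not carry over. Pictures are saved under pics/ and viewed, and the job is handed in when it is done.

Besides the shell and the picture viewer there is one more tool, called as name(argument=value, ...) on one line, values as JSON. play_rows: Moves the arm, as the interface text tells. Its arguments: {"type":"object","properties":{"moves":{"type":"array"}},"required":["moves"]}

```bash
mkdir -p pics; ls
python3 - <<'E'
from cell import *
import cv2
print(state())
for n in("scene","top","wrist"):
    c=read_camera(n); cv2.imwrite(f"pics/a_{n}.png",c["img"][:,:,::-1]); print(n,c["fx"],c["cx"],c["cy"],c["R"],c["t"])
    import pickle; pickle.dump(c,open(f"pics/a_{n}.pkl","wb"))
E
```

```text
pics
{'t': 0.0, 'joints': array([-1.30459012e+00,  4.91547106e-01,  1.55947328e+00,  6.67804625e-06,
        1.09168715e+00, -1.05617731e-01]), 'qvel': array([-0.00116658, -0.00106651,  0.00026376,  0.00025868,  0.00041444,
        0.00045157]), 'tau': array([ 1.33578571e-03, -6.12643576e+01, -2.58190495e+01,  6.93112356e-02,
        4.81865939e-02, -1.56927713e-04]), 'eef_pos': array([ 227.02168038, -582.05672156,  228.06126969]), 'tcp_rot': array([-3.14048461e+00, -1.23421865e-04,  3.71820790e-01]), 'ft_force': array([-0.24285892,  0.75694885, -0.03862269]), 'moment': array([-0.02186179,  0.05587254, -0.02125089]), 'opening': 1.000750604321168}
scene 404.77721568050026 277.75952380561915 208.72284581609375 [[-0.02207172  0.99970252 -0.01037825]
 [ 0.85479576  0.0134867  -0.51878927]
 [-0.51849498 -0.02032185 -0.85483916]] [ -56.42981354 -461.539312   1275.69492072]
top 463.2948296713536 274.8614442612197 211.2063579626467 [[ 0.01184423 -0.99974721 -0.01911092]
 [-0.98865689 -0.0088468  -0.14993094]
 [ 0.14972397  0.02066996 -0.98851175]] [ 74.99586134 666.65029968 966.53334134]
wrist 369.1072569903445 276.9810422715511 206.29955304447344 [[ 0.3620428  -0.93216034 -0.00145333]
 [-0.90624569 -0.352342    0.23361048]
 [-0.2182745  -0.08325991 -0.97232918]] [-623.73699689  -26.66014226  390.49969863]
```

View pics/a_scene.png

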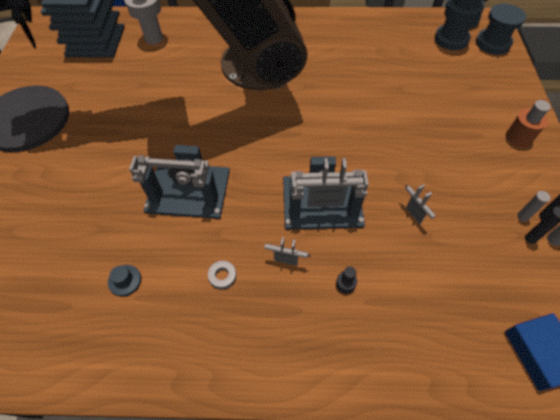

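View pics/a_top.png

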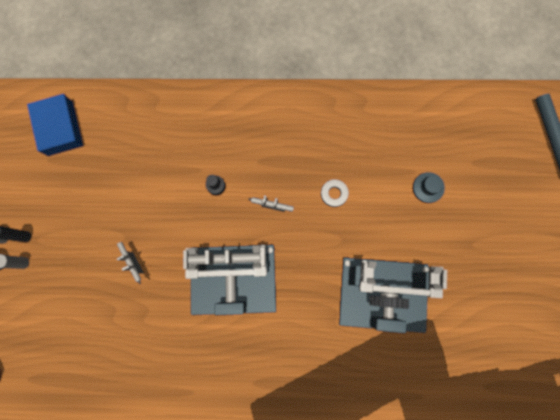

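View pics/a_wrist.png

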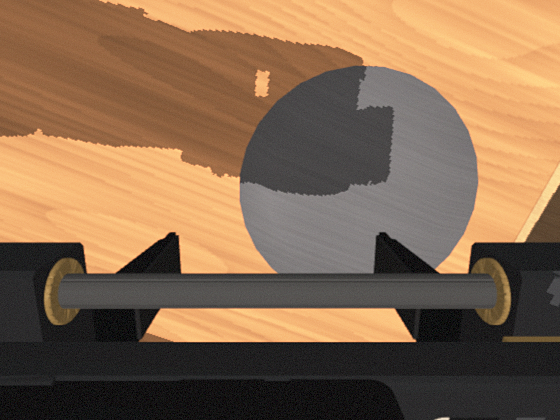

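Run:
```python
import cv2
a=cv2.imread("pics/a_top.png");s=cv2.imread("pics/a_scene.png")
f=lambda im,x,y,w,h,k:cv2.resize(im[y:y+h,x:x+w],None,fx=k,fy=k,interpolation=cv2.INTER_CUBIC)
cv2.imwrite("pics/b1.png",f(a,175,230,110,95,7))
cv2.imwrite("pics/b2.png",f(a,335,245,120,95,6))
cv2.imwrite("pics/b3.png",f(s,275,145,110,95,7))
cv2.imwrite("pics/b4.png",f(s,125,135,110,95,7))
```

```text
(no output)
```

View pics/b1.png

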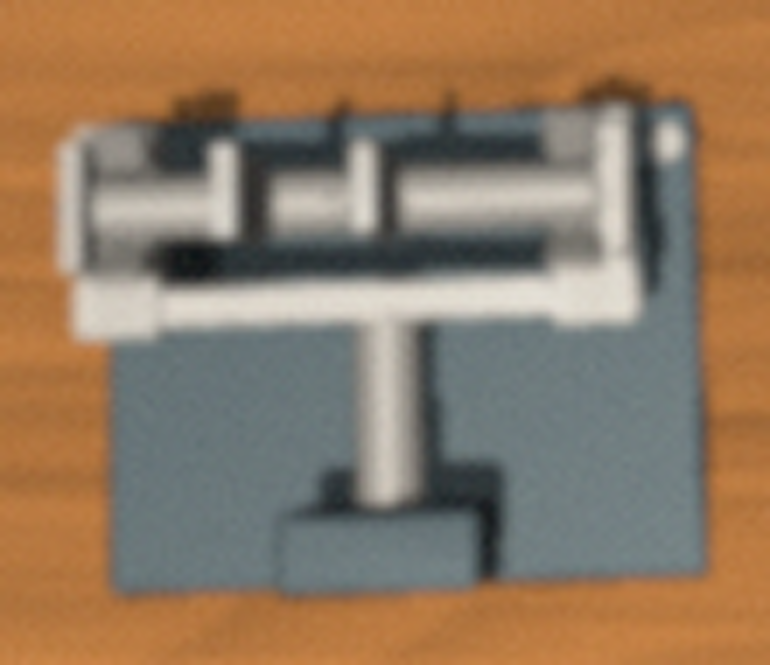

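View pics/b2.png

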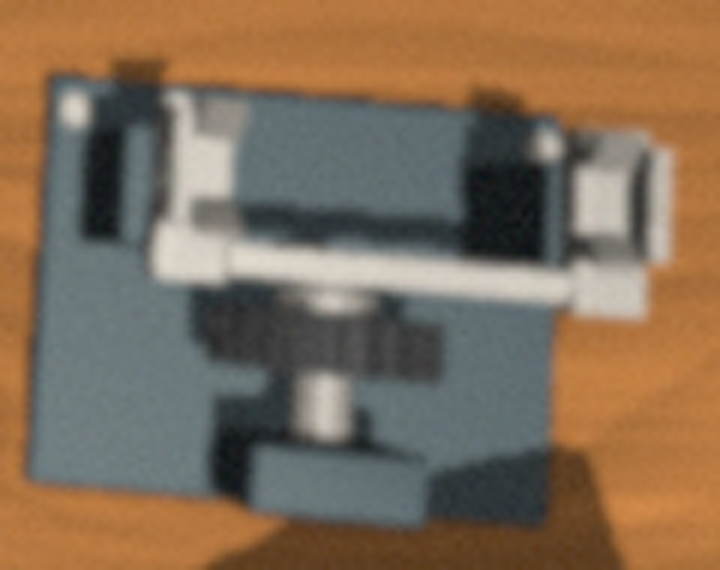

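View pics/b3.png

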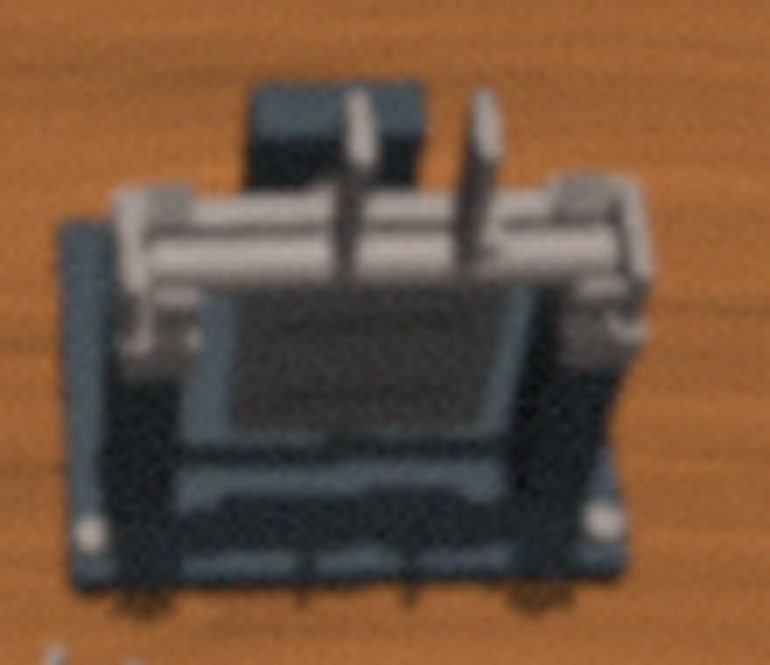

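View pics/b4.png

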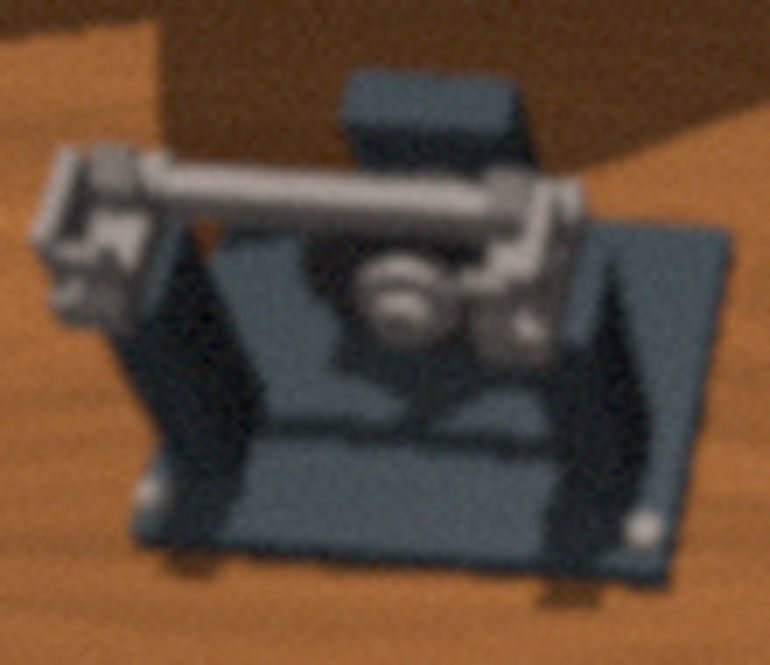

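```bash
cat > h.py <<'E'
import numpy as np,pickle
def bp(c,u,v,z):
    d=np.array([(u-c["cx"])/c["fx"],(v-c["cy"])/c["fy"],1.]);R=c["R"];o=-R.T@c["t"];d=R.T@d
    return o+d*(z-o[2])/d[2]
def pr(c,X):
    p=c["R"]@np.asarray(X,float)+c["t"];return np.array([c["fx"]*p[0]/p[2]+c["cx"],c["fy"]*p[1]/p[2]+c["cy"]])
E
python3 - <<'E'
from h import *
np.set_printoptions(precision=1,suppress=True)
T=pickle.load(open("pics/a_top.pkl","rb"));S=pickle.load(open("pics/a_scene.pkl","rb"))
def t(n,x,y,z,ox,oy,k,c=T): print(n,bp(c,(x+.5)/k-.5+ox,(y+.5)/k-.5+oy,z))
t("tabL",226,188,212,175,230,7);t("tabR",363,186,212,175,230,7)
t("chL",70,207,159,175,230,7);t("chR",617,190,159,175,230,7)
t("barLtop",95,206,154,175,230,7);t("barRtop",597,190,154,175,230,7)
t("railL",117,307,155,175,230,7);t("railR",597,293,155,175,230,7)
print("base corners")
t("c",692,103,12,175,230,7);t("c",706,575,12,175,230,7);t("c",112,592,12,175,230,7)
print("gear")
t("chL",178,165,159,335,245,6);t("chR",660,206,159,335,245,6)
t("railL",190,255,155,335,245,6);t("railR",610,289,155,335,245,6)
for p in [(55,75),(28,482),(545,522),(565,115)]: t("c",*p,12,335,245,6)
print("scene")
t("tabL",358,128,212,275,145,7,S);t("tabR",485,125,212,275,145,7,S)
E
```

```text
tabL [557.  201.6 212. ]
tabR [557.9 165.8 212. ]
chL [554.  253.5 159. ]
chR [560.3 102.1 159. ]
barLtop [554.6 247.6 154. ]
barRtop [560.5 107.9 154. ]
railL [526.8 240.2 155. ]
railR [532.1 107.4 155. ]
base corners
c [596.2  85.1  12. ]
c [447.2  78.8  12. ]
c [439.5 266.7  12. ]
gear
chL [533.1 -92.9 159. ]
chR [ 521.9 -245.2  159. ]
railL [504.7 -97.  155. ]
railR [ 495.7 -229.7  155. ]
c [569.1 -72.9  12. ]
c [420.7 -61.5  12. ]
c [ 409.1 -248.9   12. ]
c [ 556.4 -261.7   12. ]
scene
tabL [559.8 165.9 212. ]
tabR [558.3 201.8 212. ]
```

```bash
cat >> h.py <<'E'
from scipy.spatial.transform import Rotation as Ro
def plan(s,goal,yaw):
    """shift in tool axes (m) and total rotvec (tool) from state to goal mm, tool down with yaw"""
    R0=Ro.from_euler('xyz',s["tcp_rot"]);Rg=Ro.from_euler('xyz',[np.pi,0,yaw])
    return R0.inv().apply(np.array(goal)-s["eef_pos"])/1000,(R0.inv()*Rg).as_rotvec()
E
python3 - <<'E'
from cell import *
from h import *
np.set_printoptions(precision=4,suppress=True)
W=pickle.load(open("pics/a_wrist.pkl","rb"));s=state()
R0=Ro.from_euler('xyz',s["tcp_rot"])
cc=-W["R"].T@W["t"];print("cam in tool",R0.inv().apply(cc-s["eef_pos"]),"fwd tool",R0.inv().apply(W["R"][2]),"right",R0.inv().apply(W["R"][0]))
print(plan(s,[528-110,-169,330],-0.07))
E
```

```text
cam in tool [  64.4468   -0.5823 -156.8251] fwd tool [-0.2337 -0.0009  0.9723] right [-0.0013  1.      0.0006]
(array([ 0.328 , -0.3156, -0.1015]), array([-0.0009,  0.0001,  0.4418]))
```

play_rows(moves=[[0,0,-0.016,0,0,0.147,100],[0,0,-0.016,0,0,0.147,100],[0,0,0,0,0,0.147,100],[0,0,0,0,0,0,100]])

```text
t: 0.55
eef_pos: [226.9, -581.6, 259.9]
tcp_rot: [-3.138, 0.001, -0.081]
ft_force: [0.1, -0.3, -0.5]
opening: 1.002
```

Run:
```python
from cell import *
from h import *
np.set_printoptions(precision=4,suppress=True)
print(plan(state(),[485,-169,260],-0.07))
```

```text
(array([ 0.2237, -0.4323,  0.0012]), array([-0.0038,  0.0014, -0.0115]))
```

play_rows(moves=[[0.0224,-0.0432,0,0,0,0,100],[0.0224,-0.0432,0,0,0,0,100],[0.0224,-0.0432,0,0,0,0,100],[0.0224,-0.0432,0,0,0,0,100],[0.0224,-0.0432,0,0,0,0,100],[0.0224,-0.0432,0,0,0,0,100],[0.0224,-0.0432,0,0,0,0,100],[0.0224,-0.0432,0,0,0,0,100]])

```text
t: 1.35
eef_pos: [430.4, -242.3, 257.7]
tcp_rot: [-3.135, 0.003, -0.051]
ft_force: [0.1, -0.4, -0.4]
opening: 0.998
```

Run:
```python
from cell import *
from h import *
np.set_printoptions(precision=4,suppress=True)
print(plan(state(),[485,-169,260],-0.07))
```

```text
(array([ 0.0507, -0.0761, -0.002 ]), array([-0.0062,  0.0035,  0.0187]))
```

play_rows(moves=[[0.025,-0.038,-0.002,-0.006,0.003,0.019,100],[0.025,-0.038,0,0,0,0,100],[0,0,0,0,0,0,100],[0,0,0,0,0,0,100]])

```text
t: 1.75
eef_pos: [488.0, -160.6, 259.1]
tcp_rot: [-3.141, 0.001, -0.045]
ft_force: [0.0, -0.6, 0.3]
opening: 1.002
```

Run:
```python
from cell import *
import cv2,pickle
from h import *
c=read_camera("wrist"); cv2.imwrite("pics/c1.png",c["img"][:,:,::-1]);pickle.dump(c,open("pics/c1.pkl","wb"))
print(state())
```

```text
{'t': 1.8, 'joints': array([-4.47665500e-01,  3.00334990e-01,  1.78633731e+00,  7.75058997e-04,
        1.05654563e+00,  1.16954029e+00]), 'qvel': array([-0.03457405, -0.00452058,  0.00431947, -0.00167089,  0.00099379,
        0.01561397]), 'tau': array([ 2.64082700e-01, -4.75415146e+01, -2.55329221e+01, -4.29187703e-02,
       -6.10295800e-02,  3.77458055e-02]), 'eef_pos': array([ 487.83329581, -160.95067782,  259.13164849]), 'tcp_rot': array([-3.14033716e+00,  1.23298346e-03, -4.67904731e-02]), 'ft_force': array([-0.09179337,  0.72324717,  0.60949437]), 'moment': array([0.04469997, 0.05050847, 0.03717428]), 'opening': 1.0038050942882821}
```

View pics/c1.png

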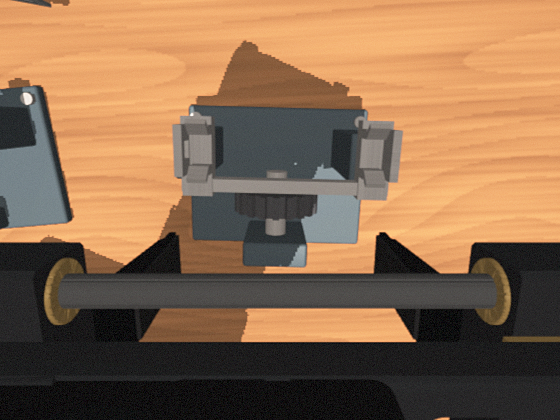

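Run:
```python
import cv2
a=cv2.imread("pics/c1.png")
f=lambda im,x,y,w,h,k:cv2.resize(im[y:y+h,x:x+w],None,fx=k,fy=k,interpolation=cv2.INTER_CUBIC)
cv2.imwrite("pics/c2.png",f(a,165,105,70,100,6))
cv2.imwrite("pics/c3.png",f(a,345,105,70,100,6))
cv2.imwrite("pics/c4.png",cv2.hconcat([cv2.imread("pics/c2.png")[:590,:400],cv2.imread("pics/c3.png")[:590,:400]]))
```

```text
(no output)
```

View pics/c4.png

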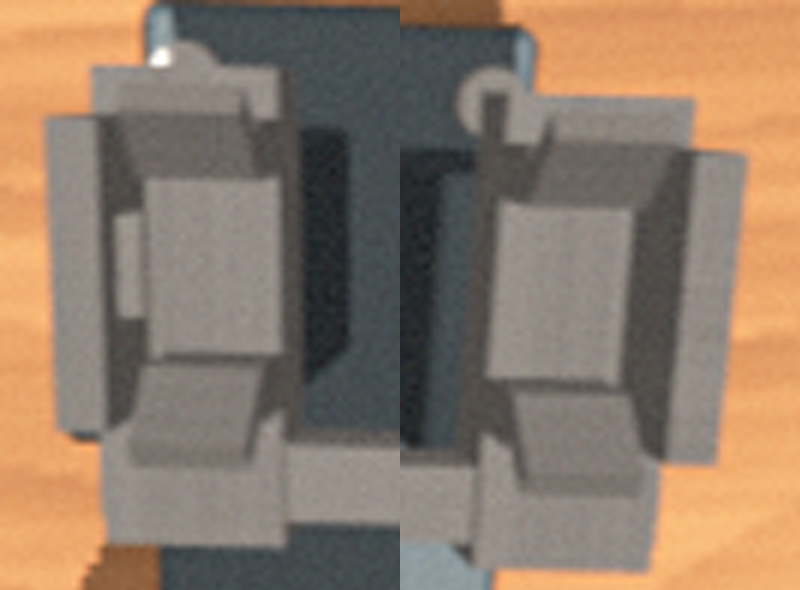

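Run:
```python
from h import *
np.set_printoptions(precision=1,suppress=True)
c=pickle.load(open("pics/c1.pkl","rb"))
def g(x,y,z,r): 
    ox=345 if r else 165
    if r:x-=400
    return bp(c,(x+.5)/6-.5+ox,(y+.5)/6-.5+105,z)
L=np.array([g(*p,159,0) for p in [(45,118),(97,118),(107,428),(58,428)]]);R=np.array([g(*p,159,1) for p in [(693,155),(747,157),(718,465),(667,462)]])
print(L,R)
cl=L.mean(0);cr=R.mean(0);print(cl,cr,np.linalg.norm(cl-cr),(cl+cr)/2,"yaw",np.arctan2(-(cl-cr)[0],(cl-cr)[1]))
L=np.array([g(*p,134,0) for p in [(147,180),(278,180),(283,355),(152,355)]]);R=np.array([g(*p,134,1) for p in [(500,205),(632,208),(620,383),(488,377)]])
print(L,R)
cl=L.mean(0);cr=R.mean(0);print(cl,cr,np.linalg.norm(cl-cr),(cl+cr)/2,"yaw",np.arctan2(-(cl-cr)[0],(cl-cr)[1]))
# inner faces
```

```text
[[551.  -91.6 159. ]
 [550.7 -97.5 159. ]
 [515.3 -94.9 159. ]
 [515.6 -89.1 159. ]] [[ 539.8 -242.   159. ]
 [ 539.3 -248.1  159. ]
 [ 503.9 -245.9  159. ]
 [ 504.5 -239.9  159. ]]
[533.1 -93.3 159. ] [ 521.9 -244.   159. ] 151.11812379152667 [ 527.5 -168.6  159. ] yaw -0.07452730941570575
[[ 542.7  -96.5  134. ]
 [ 541.9 -112.9  134. ]
 [ 520.  -111.6  134. ]
 [ 520.8  -94.9  134. ]] [[ 533.6 -225.6  134. ]
 [ 532.4 -242.2  134. ]
 [ 510.4 -241.1  134. ]
 [ 512.  -224.3  134. ]]
[ 531.4 -104.   134. ] [ 522.1 -233.3  134. ] 129.63203424923083 [ 526.7 -168.6  134. ] yaw -0.07158585996988584
```

Run:
```python
from cell import *
from h import *
np.set_printoptions(precision=4,suppress=True)
print(plan(state(),[520,178,260],0.042))
```

```text
(array([ 0.0163, -0.3401, -0.0005]), array([-0.0013,  0.0012, -0.0888]))
```

play_rows(moves=[[0.003,-0.049,0,0,0,-0.013,100],[0.002,-0.049,0,0,0,-0.013,100],[0.002,-0.049,0,0,0,-0.013,100],[0.003,-0.049,0,0,0,-0.013,100],[0.003,-0.049,0,0,0,-0.013,100],[0.004,-0.049,0,0,0,-0.013,100],[0.005,-0.049,0,0,0,-0.013,100],[0,0,0,0,0,0,100]])

```text
t: 2.6
eef_pos: [512.8, 181.9, 258.3]
tcp_rot: [-3.141, 0.002, 0.043]
ft_force: [0.1, -0.4, -0.2]
opening: 1.0
```

Run:
```python
from cell import *
from h import *
np.set_printoptions(precision=4,suppress=True)
print(plan(state(),[515,178,262],0.042))
```

```text
(array([ 0.002 ,  0.004 , -0.0037]), array([-0.0007,  0.0018,  0.0013]))
```

play_rows(moves=[[0,0.0,0,0,0,0,100]])

```text
t: 2.7
eef_pos: [512.8, 181.5, 258.0]
tcp_rot: [-3.141, 0.002, 0.045]
ft_force: [0.4, -0.6, -1.1]
opening: 1.002
```

Run:
```python
from cell import *
import cv2,pickle
c=read_camera("wrist"); cv2.imwrite("pics/d1.png",c["img"][:,:,::-1]);pickle.dump(c,open("pics/d1.pkl","wb"))
a=c["img"][:,:,::-1]
cv2.imwrite("pics/d2.png",cv2.resize(a[60:240,150:410],None,fx=3,fy=3,interpolation=cv2.INTER_CUBIC))
print(state()["eef_pos"])
```

```text
[512.84698266 181.14059146 258.05826892]
```

View pics/d2.png

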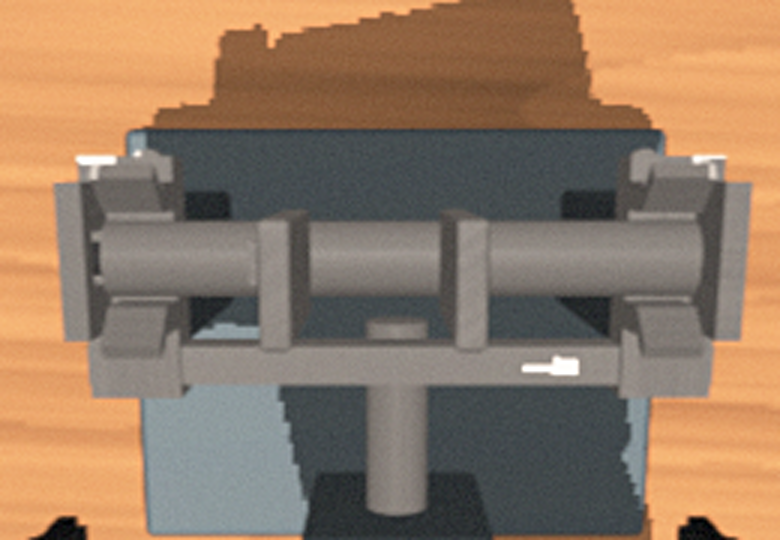

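Candidates for the guard (scene image): (327,185) on the bare stand, and two small look-alikes, (287,252) and (420,203). The largest is the one on the stand. The close crop shows its bar with tabs at (276,286) and (473,286) in the crop, and the pin end on the left (+y).

Run:
```python
from cell import *
from h import *
np.set_printoptions(precision=4,suppress=True)
c=pickle.load(open("pics/d1.pkl","rb"))
g=lambda x,y,z:bp(c,(x+.5)/3-.5+150,(y+.5)/3-.5+60,z)
for n,P in dict(L=[(258,222),(294,222),(291,350),(262,350)],R=[(456,222),(490,222),(488,350),(458,350)]).items():
    q=np.array([g(*p,212) for p in P]);print(n,q,q.mean(0))
print(g(105,258,154),g(702,258,154))
print(plan(state(),[557.4,177.8,245],0.042))
```

```text
L [[567.4376 206.6805 212.    ]
 [567.7208 200.2133 212.    ]
 [544.4728 200.1869 212.    ]
 [544.2381 205.5401 212.    ]] [555.9673 203.1552 212.    ]
R [[568.995  171.114  212.    ]
 [569.2625 165.0074 212.    ]
 [546.0675 163.8263 212.    ]
 [545.8247 169.3629 212.    ]] [557.5374 167.3277 212.    ]
[554.7952 248.4525 154.    ] [560.8829 109.4901 154.    ]
(array([0.0444, 0.0053, 0.013 ]), array([-0.0005,  0.0023,  0.002 ]))
```

play_rows(moves=[[0.022,0.002,0.005,0,0,0,100],[0.0224,0.002,0.005,0,0,0,100],[0,0,0,0,0,0,100],[0,0,0,0,0,0,100]])

```text
t: 3.15
eef_pos: [559.0, 171.2, 247.9]
tcp_rot: [3.142, 0.003, 0.037]
ft_force: [-0.2, -0.0, 0.2]
opening: 1.0
```

Run:
```python
from cell import *
from h import *
np.set_printoptions(precision=4,suppress=True)
print(plan(state(),[557.2,178.5,185],0.042))
```

```text
(array([-0.0014, -0.0074,  0.0629]), array([ 0.0001,  0.003 , -0.0045]))
```

play_rows(moves=[[-0.0015,-0.007,0,0,0.003,-0.0045,100],[0,0,0.02,0,0,0,100],[0,0,0.02,0,0,0,100],[0,0,0,0,0,0,100]])

```text
t: 3.55
eef_pos: [555.5, 176.5, 208.7]
tcp_rot: [-3.141, -0.002, 0.04]
ft_force: [0.3, -0.2, -0.1]
opening: 1.001
```

Run:
```python
from cell import *
from h import *
np.set_printoptions(precision=4,suppress=True)
print(plan(state(),[557.2,178.5,185],0.042))
```

```text
(array([ 0.0017, -0.0019,  0.0237]), array([-0.0003, -0.0022, -0.0023]))
```

play_rows(moves=[[0.0017,-0.002,0.008,0,-0.002,-0.002,100],[0,0,0.008,0,0,0,100],[0,0,0.006,0,0,0,100],[0,0,0,0,0,0,100]])

```text
t: 3.95
eef_pos: [557.1, 179.2, 187.7]
tcp_rot: [-3.141, -0.003, 0.042]
ft_force: [0.2, -0.6, 0.1]
opening: 1.0
```

Run:
```python
from cell import *
from h import *
np.set_printoptions(precision=4,suppress=True)
print(plan(state(),[557.2,178.5,185],0.042))
```

```text
(array([0.    , 0.0007, 0.0027]), array([-0.0008, -0.0029,  0.0005]))
```

play_rows(moves=[[0,0.0,0.0025,0,-0.002,0,60],[0,0,0,0,0,0,50],[0,0,0,0,0,0,45],[0,0,0,0,0,0,45]])

```text
t: 4.35
eef_pos: [557.5, 179.2, 185.7]
tcp_rot: [-3.141, -0.002, 0.042]
ft_force: [-0.4, 0.1, -0.2]
opening: 0.719
```

play_rows(moves=[[0,0,0,0,0,0,38],[0,0,0,0,0,0,30],[0,0,0,0,0,0,20],[0,0,0,0,0,0,20]])

```text
t: 4.75
eef_pos: [557.6, 180.0, 186.1]
tcp_rot: [-3.139, -0.003, 0.042]
ft_force: [-0.9, -1.2, -1.2]
opening: 0.386
```

play_rows(moves=[[0,0,0,0,0,0,0],[0,0,0,0,0,0,0],[0,0,0,0,0,0,0]])

```text
t: 5.05
eef_pos: [557.5, 179.7, 186.1]
tcp_rot: [-3.14, -0.002, 0.042]
ft_force: [0.1, 0.7, 0.3]
opening: 0.314
```

play_rows(moves=[[0,0,0,0,0,0,0],[0,0,0,0,0,0,0]])

```text
t: 5.25
eef_pos: [557.6, 179.7, 186.1]
tcp_rot: [-3.14, -0.002, 0.042]
ft_force: [-0.7, 0.8, 1.2]
opening: 0.31
```

play_rows(moves=[[0,0,-0.003,0,0,0,0],[0,0,-0.005,0,0,0,0],[0,0,-0.005,0,0,0,0],[0,0,-0.005,0,0,0,0]])

```text
t: 5.65
eef_pos: [556.5, 179.1, 203.6]
tcp_rot: [-3.141, 0.002, 0.042]
ft_force: [0.7, -0.2, -4.0]
opening: 0.308
```

play_rows(moves=[[0,0,-0.015,0,0,0,0],[0,0,-0.025,0,0,0,0],[0,0,-0.035,0,0,0,0],[0,0,-0.03,0,0,0,0],[0,0,-0.02,0,0,0,0],[0,0,0,0,0,0,0]])

```text
t: 6.25
eef_pos: [556.0, 178.6, 335.0]
tcp_rot: [3.142, 0.003, 0.042]
ft_force: [-0.3, -0.3, -5.3]
opening: 0.312
```

Run:
```python
from cell import *
from h import *
import cv2
np.set_printoptions(precision=4,suppress=True)
print(plan(state(),[527.3,-168.6,325],-0.073))
c=read_camera("wrist"); cv2.imwrite("pics/e1.png",c["img"][:,:,::-1]);pickle.dump(c,open("pics/e1.pkl","wb"));print(state()["eef_pos"])
```

```text
(array([-0.0433,  0.3457,  0.0101]), array([0.0002, 0.0029, 0.1153]))
[555.5581 178.5322 333.3457]
```

View pics/e1.png

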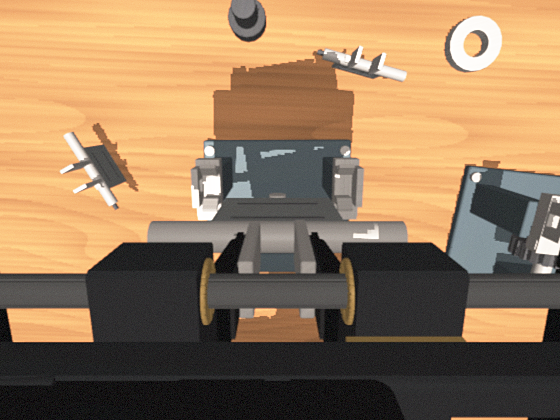

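play_rows(moves=[[-0.003,0.02,0,0,0,0.012,0],[-0.005,0.04,0,0,0,0.014,0],[-0.0045,0.045,0,0,0,0.014,0],[-0.004,0.045,0,0,0,0.014,0],[-0.003,0.045,0,0,0,0.014,0],[-0.002,0.045,0,0,0,0.014,0],[-0.001,0.045,0,0,0,0.014,0],[-0.001,0.03,0,0,0,0.014,0]])

```text
t: 7.1
eef_pos: [524.8, -143.5, 320.5]
tcp_rot: [-3.141, 0.022, -0.064]
ft_force: [-0.8, 0.9, -5.4]
opening: 0.31
```

play_rows(moves=[[0,0.01,0,0,0,0,0],[0,0,0,0,0,0,0]])

```text
t: 7.3
eef_pos: [522.7, -157.1, 317.3]
tcp_rot: [-3.14, 0.027, -0.069]
ft_force: [-0.4, 0.2, -4.0]
opening: 0.311
```

Run:
```python
from cell import *
from h import *
np.set_printoptions(precision=4,suppress=True)
print(state()["eef_pos"],plan(state(),[527.3,-168.6,325],-0.073))
```

```text
[ 522.7449 -157.0539  317.3381] (array([ 0.0051,  0.0112, -0.0078]), array([-0.0018,  0.0266,  0.0036]))
```

play_rows(moves=[[0.005,0.011,-0.008,-0.002,0.026,0.004,0],[0,0,0,0,0,0,0],[0,0,0,0,0,0,0]])

```text
t: 7.6
eef_pos: [527.7, -166.7, 324.6]
tcp_rot: [-3.14, 0.0, -0.071]
ft_force: [0.3, 0.4, -4.5]
opening: 0.31
```

Run:
```python
from cell import *
from h import *
np.set_printoptions(precision=4,suppress=True)
print(state()["eef_pos"],plan(state(),[527.3,-168.6,300],-0.073))
```

```text
[ 527.684  -166.6576  324.5802] (array([-0.0002,  0.002 ,  0.0246]), array([-0.0011,  0.0001,  0.0017]))
```

play_rows(moves=[[0,0.002,0,0,0,0.001,0],[0,0,0,0,0,0,0]])

```text
t: 7.8
eef_pos: [527.7, -167.3, 324.8]
tcp_rot: [-3.14, -0.0, -0.07]
ft_force: [-0.6, 0.2, -4.5]
opening: 0.309
```

Run:
```python
from cell import *
from h import *
import cv2
np.set_printoptions(precision=4,suppress=True)
c=read_camera("wrist"); a=c["img"][:,:,::-1];pickle.dump(c,open("pics/f1.pkl","wb"));print(state()["eef_pos"],state()["tcp_rot"])
cv2.imwrite("pics/f1.png",cv2.resize(a[80:280,140:415],None,fx=2.9,fy=2.9,interpolation=cv2.INTER_CUBIC))
t=read_camera("top");pickle.dump(t,open("pics/f2.pkl","wb"));cv2.imwrite("pics/f2.png",cv2.resize(t["img"][220:360,320:480,::-1],None,fx=4,fy=4,interpolation=cv2.INTER_CUBIC))
```

```text
[ 527.7533 -167.2135  324.7914] [-3.1403 -0.0002 -0.0702]
```

View pics/f1.png

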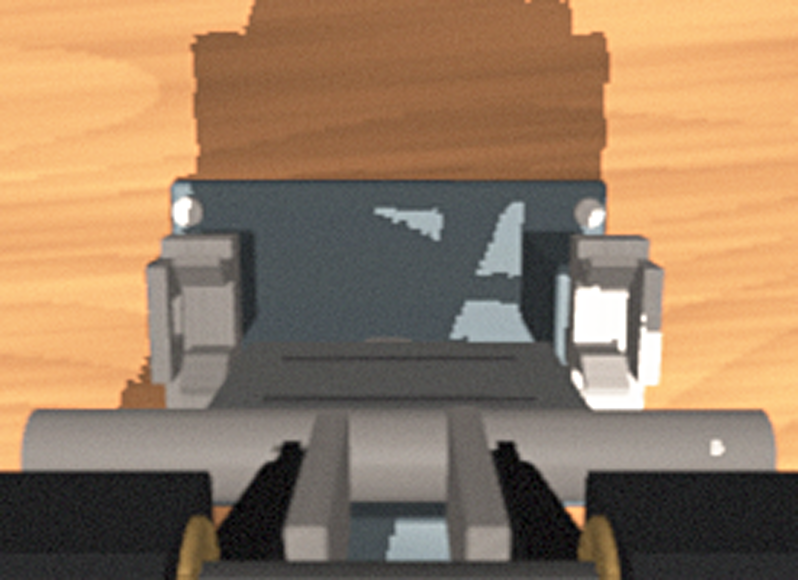

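Run:
```python
from h import *
np.set_printoptions(precision=1,suppress=True)
c=pickle.load(open("pics/f1.pkl","rb"))
g=lambda x,y,z:bp(c,(x+.5)/2.9-.5+140,(y+.5)/2.9-.5+80,z)
a=g(23,440,288);b=g(775,440,288);print(a,b,np.linalg.norm(a-b),(a+b)/2,np.arctan2(-(a-b)[0],(a-b)[1]))
a=g(160,323,159);b=g(651,323,159);print(a,b,np.linalg.norm(a-b),(a+b)/2)
# project predicted
a=np.mean([g(*p,212+180-41-0+0*0) for p in [(286,558),(327,558),(350,412),(313,412)]],0)
print(pr(c,[527.3,-168.6,159]))
tx=g(430,0,0)
```

```text
[536.3 -96.3 288. ] [ 526.2 -238.2  288. ] 142.2569671591152 [ 531.3 -167.2  288. ] -0.07109998740240048
[533.6 -93.8 159. ] [ 522.9 -244.1  159. ] 150.7238217168927 [ 528.3 -169.   159. ]
[279.2 192.1]
```

play_rows(moves=[[0,0.0015,0.02,0,0,0.002,0],[0,0,0.03,0,0,0,0],[0,0,0.025,0,0,0,0],[0,0,0.015,0,0,0,0],[0,0,0,0,0,0,0]])

```text
t: 8.4
eef_pos: [528.3, -168.0, 232.9]
tcp_rot: [-3.141, -0.003, -0.071]
ft_force: [-0.2, 0.3, -4.7]
opening: 0.311
```

Run:
```python
from cell import *
from h import *
np.set_printoptions(precision=4,suppress=True)
print(state()["eef_pos"],plan(state(),[527.5,-168.7,212],-0.073))
```

```text
[ 528.3139 -167.9713  232.9261] (array([-0.0008,  0.0008,  0.0209]), array([-0.0003, -0.003 ,  0.0019]))
```

play_rows(moves=[[-0.001,0.001,0.006,0,-0.003,0.002,0],[0,0,0.006,0,0,0,0],[0,0,0.005,0,0,0,0],[0,0,0,0,0,0,0],[0,0,0,0,0,0,0]])

```text
t: 8.9
eef_pos: [528.3, -169.2, 217.2]
tcp_rot: [3.141, -0.003, -0.073]
ft_force: [0.5, -0.5, -4.8]
opening: 0.311
```

Run:
```python
from cell import *
from h import *
import cv2
np.set_printoptions(precision=4,suppress=True)
print(state()["eef_pos"],state()["ft_force"],plan(state(),[527.5,-168.7,212],-0.073))
c=read_camera("wrist"); a=c["img"][:,:,::-1];pickle.dump(c,open("pics/g1.pkl","wb"));print(state()["eef_pos"],state()["tcp_rot"])
cv2.imwrite("pics/g1.png",cv2.resize(a[80:280,140:415],None,fx=2.9,fy=2.9,interpolation=cv2.INTER_CUBIC))
```

```text
[ 528.2951 -169.2167  217.1766] [ 0.4556 -0.4954 -4.8088] (array([-0.0008, -0.0005,  0.0052]), array([ 0.001 , -0.0033,  0.0001]))
[ 528.2689 -169.2028  217.1592] [ 3.1406 -0.0032 -0.0729]
```

View pics/g1.png

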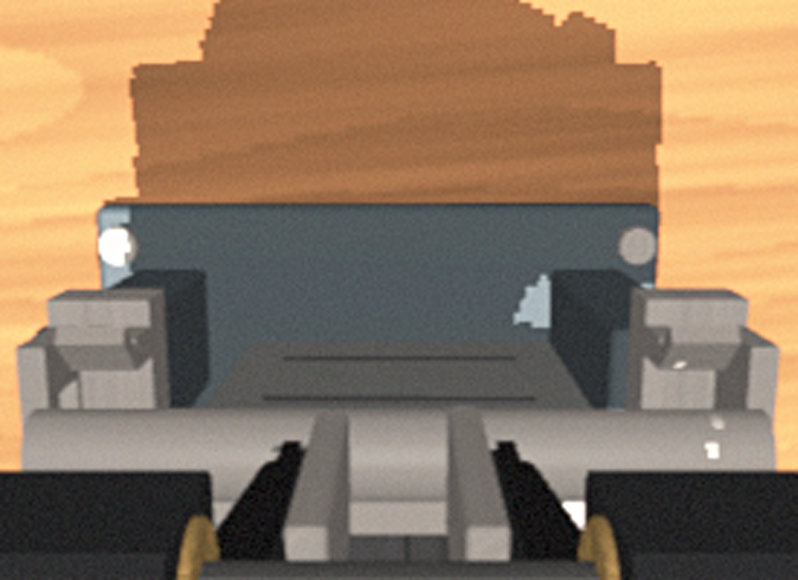

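play_rows(moves=[[-0.0008,0,0.004,0,-0.003,0,0],[0,0,0.004,0,0,0,0],[0,0,0.004,0,0,0,0],[0,0,0,0,0,0,0]])

```text
t: 9.35
eef_pos: [527.6, -169.2, 204.7]
tcp_rot: [3.14, -0.001, -0.073]
ft_force: [0.3, -0.7, -4.5]
opening: 0.312
```

play_rows(moves=[[0,0,0.003,0,0,0,0],[0,0,0.003,0,0,0,0],[0,0,0.003,0,0,0,0]])

```text
t: 9.65
eef_pos: [527.7, -169.3, 195.3]
tcp_rot: [3.14, -0.001, -0.073]
ft_force: [1.0, -0.7, -5.4]
opening: 0.312
```

play_rows(moves=[[0,0,0.003,0,0,0,0],[0,0,0.001,0,0,0,0]])

```text
t: 9.85
eef_pos: [527.7, -169.2, 190.5]
tcp_rot: [3.14, -0.001, -0.073]
ft_force: [0.2, -0.3, -5.0]
opening: 0.308
```

play_rows(moves=[[0,0,0.002,0,0,0,0],[0,0,0.001,0,0,0,0]])

```text
t: 10.05
eef_pos: [527.7, -169.2, 187.3]
tcp_rot: [3.14, -0.001, -0.073]
ft_force: [-0.2, 0.5, -4.9]
opening: 0.31
```

play_rows(moves=[[0,0,0.001,0,0,0,0],[0,0,0,0,0,0,0]])

```text
t: 10.25
eef_pos: [527.8, -169.3, 186.4]
tcp_rot: [3.14, -0.001, -0.073]
ft_force: [-0.6, 0.4, -4.0]
opening: 0.313
```

play_rows(moves=[[0,0,0.0005,0,0,0,0],[0,0,0.0005,0,0,0,0]])

```text
t: 10.45
eef_pos: [527.8, -169.4, 186.1]
tcp_rot: [3.14, -0.002, -0.073]
ft_force: [-3.0, -0.4, 3.3]
opening: 0.311
```

play_rows(moves=[[0,0,0.0005,0,0,0,0],[0,0,0,0,0,0,0]])

```text
t: 10.65
eef_pos: [527.8, -169.3, 186.3]
tcp_rot: [3.14, -0.002, -0.073]
ft_force: [-1.0, 0.0, -0.7]
opening: 0.312
```

play_rows(moves=[[0,0,0,0,0,0,36],[0,0,0,0,0,0,40],[0,0,0,0,0,0,45],[0,0,0,0,0,0,50],[0,0,0,0,0,0,60]])

```text
t: 11.15
eef_pos: [528.2, -168.5, 186.1]
tcp_rot: [3.141, -0.003, -0.073]
ft_force: [0.2, -0.2, 0.8]
opening: 0.536
```

play_rows(moves=[[0,0,0,0,0,0,80],[0,0,0,0,0,0,90],[0,0,0,0,0,0,100],[0,0,0,0,0,0,100],[0,0,0,0,0,0,100],[0,0,0,0,0,0,100]])

```text
t: 11.75
eef_pos: [528.8, -169.8, 186.4]
tcp_rot: [3.139, -0.005, -0.073]
ft_force: [-0.3, -0.4, 0.1]
opening: 0.988
```

Run:
```python
from cell import *
from h import *
np.set_printoptions(precision=4,suppress=True)
s=state();print(s["eef_pos"],s["ft_force"],s["opening"],plan(s,[527.5,-169,250],-0.073))
```

```text
[ 528.8364 -169.797   186.4377] [-0.2672 -0.3945  0.1115] 0.9882958545935361 (array([-0.0011, -0.0005, -0.0636]), array([ 0.0029, -0.0051,  0.0001]))
```

Now lift straight up and back off to view.

play_rows(moves=[[0,0,-0.01,0,0,0,100],[0,0,-0.02,0,0,0,100],[0,0,-0.03,0,0,0,100],[-0.02,0,-0.01,0,0,0,100],[-0.025,0,0,0,0,0,100],[0,0,0,0,0,0,100],[0,0,0,0,0,0,100]])

```text
t: 12.45
eef_pos: [483.0, -166.4, 263.1]
tcp_rot: [3.137, -0.008, -0.073]
ft_force: [-0.3, -0.3, 0.4]
opening: 0.996
```

Run:
```python
from cell import *
from h import *
import cv2
c=read_camera("wrist"); a=c["img"][:,:,::-1];pickle.dump(c,open("pics/h1.pkl","wb"));print(state()["eef_pos"],state()["tcp_rot"])
cv2.imwrite("pics/h1.png",cv2.resize(a[60:240,150:410],None,fx=3,fy=3,interpolation=cv2.INTER_CUBIC))
s=read_camera("scene")["img"][:,:,::-1];cv2.imwrite("pics/h2.png",s);cv2.imwrite("pics/h3.png",cv2.resize(s[120:240,115:245],None,fx=5,fy=5,interpolation=cv2.INTER_CUBIC))
```

```text
[ 483.02414333 -166.2897695   262.96847553] [ 3.13755565 -0.00738922 -0.07242159]
```

View pics/h1.png

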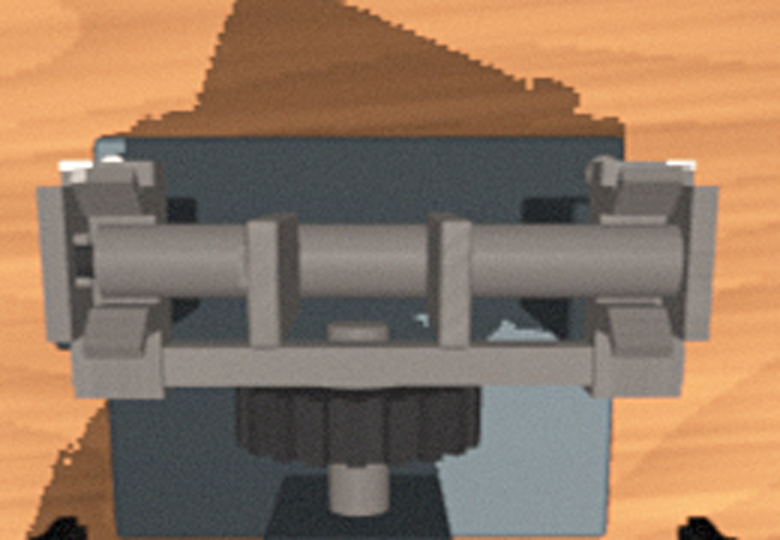

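View pics/h2.png

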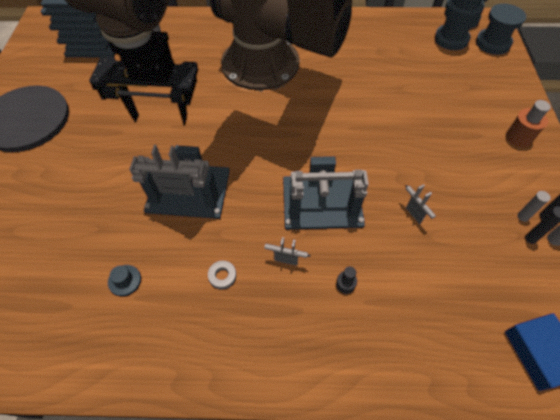

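View pics/h3.png

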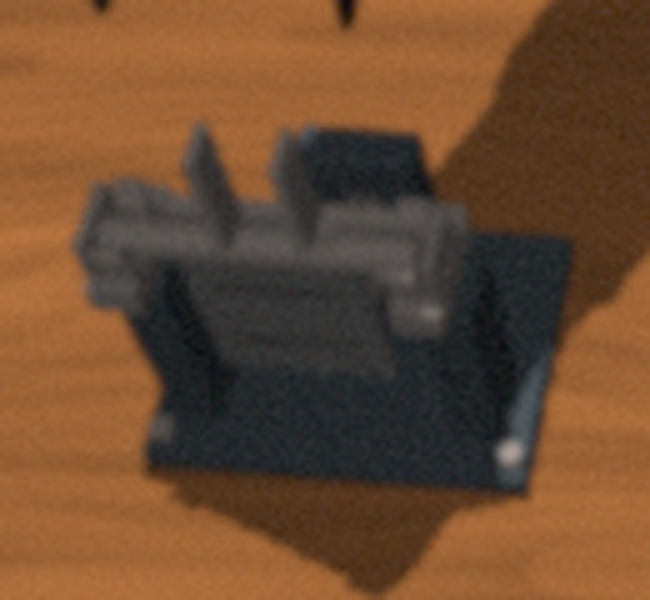

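Run:
```python
from h import *
import cv2
np.set_printoptions(precision=1,suppress=True)
c=pickle.load(open("pics/h1.pkl","rb"))
g=lambda x,y,z:bp(c,(x+.5)/3-.5+150,(y+.5)/3-.5+60,z)
A=[np.mean([g(*p,212) for p in P],0) for P in ([(246,222),(282,222),(280,347),(251,347)],[(438,222),(471,222),(470,347),(440,347)])]
print(A,np.linalg.norm(A[0]-A[1]))
a,b=g(95,260,152),g(684,260,152);print(a,b,np.linalg.norm(a-b),(a+b)/2)
cv2.imwrite("pics/h4.png",cv2.resize(c["img"][110:180,155:225,::-1],None,fx=8,fy=8,interpolation=cv2.INTER_CUBIC))
```

```text
[array([ 528.8, -147.6,  212. ]), array([ 526.2, -183.1,  212. ])] 35.57041402784047
[ 532.9 -101.2  152. ] [ 522.4 -242.1  152. ] 141.30659848102195 [ 527.7 -171.7  152. ]
```

View pics/h4.png

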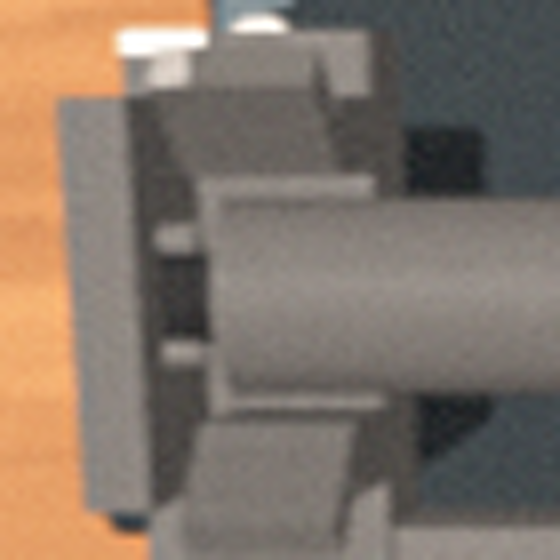

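Run:
```python
from cell import *
print(state()["qvel"],state()["ft_force"]);print(job_done())
```

```text
[ 0.00217623  0.01391558 -0.00014331  0.00018569 -0.00482559  0.00072789] [-0.11585767 -0.85757032  0.56540399]
the job is handed in; nothing more can be done
None
```

The guard now hangs on the stand with the gear, the same way round, with its bar seated and the pin out. I handed the job in at about 12.5 s, and the tool reports no verdict.

- **Lift:** I squeezed the tabs until they stopped at 29.5 mm (pin fully drawn) and lifted the guard straight off the bare stand. The grip stayed closed for the whole carry.
- **Finding the saddles:** I found the offset saddles with the wrist camera, about 4 mm towards −y of nominal. The bar went down without catching. First contact came at TCP z = 186.1 mm, the same height it was gripped at on the bare stand. The upward contact force read about 8 N.
- **Last checks:** The tabs measure 35.6 mm apart between centres; they should be 36 with the pin out and 24 with it drawn. The bar lies between both cheeks. The flange, bearing ring, spindle and the two small look-alikes are at the same places in the scene picture. The gripper was clear and touching nothing.
- **Not centred:** When I let go, the guard slid about 2.5 mm towards −y, so the bar now sits at or near that cheek, within its free play. By the given sizes that still leaves the pin about 6 mm into its hole. I worked that out from the sizes; the pin tip was not visible in the pictures.

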